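# Seat a tube stopper with the quick bar clamp and open the clamp again

### The arm

A 6-joint arm with a two-finger parallel gripper is mounted at the origin on the work surface. World frame = base frame: x ahead of the robot, y to its left, z up, the work surface at z = 0. Lengths are in m, angles in rad, forces in N, time in s.
With the tool pointing down it reaches from about 0.3 to 0.75 m from the base axis. Payload 8.5 kg.
Tool frame: the origin (TCP) lies midway between the tips of the shut fingers; the grasp point (between the pads) lies 19 mm behind it; z points along the fingers, y is the direction in which the jaws open and shut (so a half turn about z gives the same grasp; the last joint's range is limited). The gripper opens to 85 mm and grips with 20 to 120 N. Pads are 22 mm wide; open, the fingers measure 114 mm over their backs; the gripper's body (76 mm by 85 mm) begins 54 mm behind the grasp point. The pads swing forward as they close: fully open they stand 13 mm farther back than shut.
Start: joints at [1.088, 0.381, 1.297, -0, 1.464, -0.215], TCP at [0.146, 0.53, 0.231] pointing down, gripper open.
Joint ranges: [-3.11, 3.11], [-0.89, 2.33], [0.22, 2.48], [-1.42, 4.56], [0.17, 2.85], [-2.88, 2.88]. Speed limits (rad/s): [2.39, 2.39, 3.14, 3.14, 3.14, 3.14].

### API

Orientations are given as a rotation vector (axis times angle).
In Python, from plant import ctrl, command_gripper, camera, order gives the robot as it stands. The module is installed in compiled form; this text tells all that it offers. Calls block until the motion is done:
- ctrl.move_ptp(position, orientation): joint-space move of the TCP to a pose.
- ctrl.servo_line(position, ori=None, feed=0.15): straight line of the TCP; ori=None keeps the orientation; feed is the mean speed in m/s.
- ctrl.movej(angles): joint-space move.
- command_gripper(opening, grasp_force=None): finger opening in m; grasp_force is the grip in N (None keeps the last); returns when the fingers have stopped.
- ctrl.sleep(seconds).
- ctrl.ik(position, orientation): joint angles nearest the present ones, or None.
- camera(name): name is "scene" or "top"; returns a dict with "img" (420x560x3 uint8, red, green, blue), "camera_matrix" (3x3 intrinsics, pixels), "k1" (the pictures are not rectified: a ray, as slopes to the right and down, at radius r is drawn at 1 + k1 r^2 times it, then the intrinsics apply), "rvec" (rotation vector, rad) and "tvec" (3), from world to camera coordinates, as OpenCV has them. Camera axes: x right, y down, z forward; pixel columns grow to the right and rows downward; lengths in m; the calibration is good to about 2 mm. A picture is of the moment at which its call begins. There is no depth.
A pose or a line that the arm cannot do raises ctrl.PlanningError and nothing moves.
- order.hand_in(): hands the job in, once; it reports no verdict.
Readings, each from a call of its own:
- ctrl.read_clock(): time.
- ctrl.read_joints(): joint angles.
- ctrl.read_joint_vel(): joint speeds.
- ctrl.read_joint_torque(): joint torques, N m.
- ctrl.read_position(): TCP position.
- ctrl.read_tool_rot(): TCP orientation.
- ctrl.read_wrist_force(): force on the tool from outside, world axes, zero at the start.
- ctrl.read_wrist_torque(): the same for the moment, N m.
- ctrl.read_opening(): finger opening in m.
Only numpy, scipy, OpenCV 4.12 (cv2) and the standard library are available. Lean on these libraries where they do the work, as an engineer would, in place of code of your own. Each camera call takes 0.05 s, during which the arm holds its last target. There are 200 camera calls.

### The job

The orange stopper is only part-way into the sample tube lying in the bar clamp. Pump the yellow trigger until the jaw has pressed the stopper fully home and squeezes it firmly (about 30 N; past 45 N the tube cracks), then press the red release lever down and slide the jaw all the way back to its end stop, and let go. Work the clamp without forcing it, do not ram the jaw along or touch the stopper or the jaw's pad by hand, and leave the other things on the bench alone.

Things in the scene. Friction and masses are not known exactly. Their poses are not given: they have to be found in the camera images.
- clamp: The bar clamp's fixed part: board 180 x 430 mm, 18 mm thick, a 32 mm wide steel bar along it (top 60 mm above the bench), black fixed jaw at the +y end, clear tube (48 mm across, axis 100 mm above the bench) on wooden rests, its mouth towards -y. Origin at bench level on the bar's line, under the stopper; x across the bar; +y along it is the way the sliding jaw closes.
- jaw_travel (a joint): Position of the sliding jaw on the bar in m: 0 fully back (touching its rubber end stop, which gives 1 mm per 2.5 N), growing as it closes on the tube (up to about 0.058). A holding pawl lets it go forward but not back until the release lever is pressed. It drags with about 5 to 8 N forward, 3 to 5 N when released; letting the trigger up loses 1 to 1.5 mm under load.
- trigger_angle (a joint): Angle of the yellow trigger in rad: 0 at rest (up), 0.36 at the bottom of its stroke (hard stop). It springs back up. It hinges about a level axis across the bar, 82 mm to the +y side of its pad. Each full stroke carries the jaw about 6 to 7 mm on; the first 6 mm or so of pad travel are idle.
- trigger_pad (a point): Centre of the top of the yellow trigger's pad, 68 mm across x 40 mm along the bar, 9 mm thick, at rest about 109 mm above the bench, at the rear (-y) of the sliding jaw, riding with it. Full stroke: 32 mm down, ending some 6 mm further to the rear. Idle it takes 2 to 5 N, about 8 N while the stopper slides in, then more: 11 N means 20 N at the jaw, 14 N 30 N, 17 N 45 N.
- release_tab (a point): Centre of the top of the red release lever's flat tab, about 99 mm above the bench, 36 mm across x 34 mm along the bar, in the jaw's 50 mm long open slot between the black housing's upright face (25 mm to -y, top 118 mm above the bench) and the jaw plate (25 mm to +y, top 125 mm). Hold it pushed down 7 to 14 mm (then a hard stop) to free the jaw: 3 to 6 N, more at first under load.
- release_angle (a joint): Angle of the red release lever in rad: 0 at rest, 0.27 fully pressed (jaw free above about 0.1). It springs up, and the pawl grips again, when let go.
- jaw_back (a point): A point on the black housing's upright face, 44 mm across, which faces +y and bounds the release lever's slot at the rear, 8 mm under its upper edge. Pushing here towards -y with the release lever held down slides the jaw back.
- jaw_frame: The sliding jaw's black housing and jaw plate (rigid, one piece with the carriage on the bar). Its origin is on the bench level under the carriage and moves with it; it stands up to 25 N of direct push by hand.
- pad: The rubber-faced pressure pad on the sliding jaw, 44 x 44 mm, 10 mm thick, sprung: it gives about 1 mm for each 6 N, and bottoms at 10 mm. Origin at the middle of its rear face.
- pad_face (a point): Middle of the pad's front face, 100 mm above the bench, which meets the stopper's head.
- stopper_gap (a joint): How far the orange stopper's head stands off the tube's rim in m: 0 fully home (head on the rim), about 0.008 to 0.014 at the start. It resists with about 12 N and stays where it is left. Once home, a jaw force over about 20 N seats it firmly; over 45 N the tube cracks.
- stopper_face (a point): Middle of the outer (-y) face of the orange stopper's head (44 mm across, 8 mm thick), 100 mm above the bench; it faces the pad.
- stopper: The orange stopper in the tube mouth; origin as stopper_face.
- trigger: The yellow trigger; origin on its hinge axis.
- release: The red release lever; origin on its hinge axis.
- spare_stopper_mid (a point): Middle of a loose spare orange stopper, 44 mm across, 34 mm high, standing on the clamp's board beside the tube. Leave alone.
- spanner_grip (a point): Handle of a small steel spanner, 130 mm long, lying on the clamp's board. Leave alone.
- next_tube_mid (a point): Middle of an empty clear tube, 48 mm across, 100 mm high, standing on the bench beyond the clamp. Leave alone.
- beaker_mid (a point): Middle of a glass beaker, 76 mm across, 100 mm high. Leave alone.
- reagent_mid (a point): Middle of an amber bottle, 72 mm across, 150 mm high. Leave alone.

How it is judged:
By the outcome, as a careful person would: the job done as asked, in the order asked, and still so for the second after the job is handed in, with the robot touching nothing.
It also fails if it takes over 64 s, if anything falls off the work surface, if the arm or the gripper's body presses on something with over 40 N, if the wrist force passes 120 N, or if a joint passes its speed limit or range.

## Working session

There is one attempt and no reset: what is moved stays moved. The work goes in short steps, each a Python script; the robot and the scene stay as the last script left them, time stands still between calls to the robot, and variables do not carry over. Pictures are saved under pics/ and viewed, about 8 in all and at most 12, crops included, and the job is handed in when it is done.

```bash
ls; mkdir -p pics
cat > h.py <<'E'
import numpy as np, cv2
from plant import ctrl, command_gripper, camera, order
def snap(n,f=None):
    c=camera(n)
    if f: cv2.imwrite('pics/'+f,c['img'][:,:,::-1])
    return c
def ray(c,px):
    K=np.array(c['camera_matrix']);k=c['k1']
    d=(np.array(px,float)-K[:2,2])/[K[0,0],K[1,1]]
    u=d.copy()
    for _ in range(20): u=d/(1+k*(u@u))
    R=cv2.Rodrigues(np.array(c['rvec'],float))[0];t=np.array(c['tvec'],float).ravel()
    return -R.T@t, R.T@np.array([u[0],u[1],1.])
def onz(c,px,z):
    o,d=ray(c,px); return o+d*(z-o[2])/d[2]
def proj(c,P):
    R=cv2.Rodrigues(np.array(c['rvec'],float))[0];K=np.array(c['camera_matrix'])
    p=R@np.array(P,float)+np.array(c['tvec'],float).ravel();u=p[:2]/p[2]
    return K[:2,:2]@(u*(1+c['k1']*(u@u)))+K[:2,2]
def blob(c,lo,hi):
    h=cv2.cvtColor(c['img'],cv2.COLOR_RGB2HSV)
    m=cv2.inRange(h,np.array(lo),np.array(hi))
    cs=cv2.findContours(m,cv2.RETR_EXTERNAL,cv2.CHAIN_APPROX_NONE)[0]
    return sorted([k for k in cs if cv2.contourArea(k)>25],key=cv2.contourArea,reverse=True)
E
python3 - <<'E'
from h import *
for n in('scene','top'):
    c=snap(n,n+'0.png'); print(n,ray(c,(280,210)))
    for nm,lo,hi in(('yel',(22,120,100),(34,255,255)),('red',(0,150,80),(6,255,255)),('org',(7,150,100),(19,255,255))):
        for k in blob(c,lo,hi)[:4]:
            print(nm,cv2.contourArea(k),np.round(cv2.minAreaRect(k)[0]),cv2.boundingRect(k))
print(ctrl.read_position(),ctrl.read_tool_rot(),ctrl.read_clock(),ctrl.read_opening(),ctrl.read_wrist_force())
E
```

```text
pics
scene (array([0.90858087, 0.51905175, 0.72284287]), array([-0.32791304, -0.62837831, -0.70543659]))
yel 508.5 [309. 186.] (292, 163, 33, 49)
red 80.5 [319. 208.] (311, 204, 17, 8)
org 372.0 [310. 297.] (300, 285, 21, 25)
org 318.0 [266. 397.] (257, 387, 20, 21)
org 299.0 [224. 387.] (214, 377, 20, 21)
org 270.5 [235. 411.] (225, 403, 21, 17)
top (array([ 0.46050499, -0.05401227,  1.20652732]), array([ 0.13875553,  0.00903722, -0.99033858]))
yel 839.5 [301. 255.] (276, 236, 53, 40)
red 227.0 [260. 244.] (250, 234, 20, 19)
org 415.5 [428. 185.] (415, 170, 29, 29)
org 237.0 [196. 202.] (188, 193, 18, 18)
org 139.0 [124. 138.] (117, 131, 14, 15)
org 138.0 [104. 116.] (97, 109, 15, 14)
[0.14540841 0.53016426 0.23077015] [-4.19228993e-01 -3.11303554e+00  1.95429605e-03] 0.1 0.08531577220620169 [ 0.01630704  0.40087425 -0.76138305]
```

View pics/top0.png

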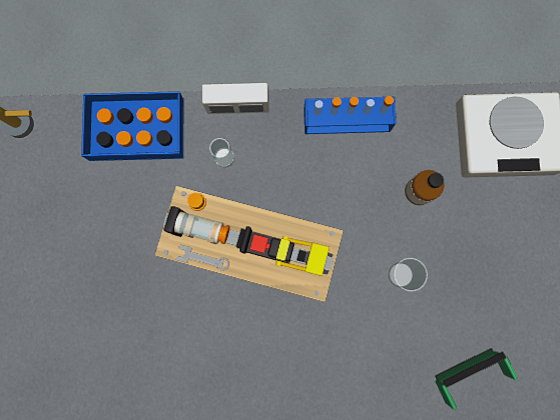

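View pics/scene0.png

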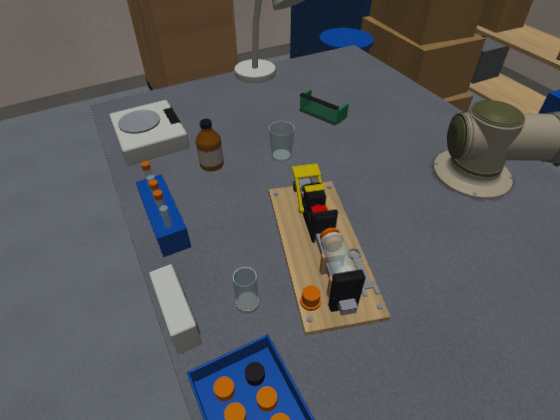

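The top view shows the clamp running from the fixed jaw at (172,220) through the stopper (223,233) and red tab (260,244) to the trigger pad at about (317,257). The spare stopper and the spanner lie beside the tube. Next I'll measure these points.

```bash
cat > m.py <<'E'
from h import *
c=snap('top'); s=snap('scene')
bd=blob(c,(8,50,110),(24,165,255))
k=max(bd,key=lambda k:cv2.minAreaRect(k)[1][0]*cv2.minAreaRect(k)[1][1])
bx=cv2.boxPoints(cv2.minAreaRect(k)); P=np.array([onz(c,p,.018) for p in bx]);print('board',P.round(3).tolist(),np.linalg.norm(P-np.roll(P,1,0),axis=1).round(3))
L=max([(P[1]-P[0]),(P[2]-P[1])],key=np.linalg.norm)
ctr=P.mean(0); print('ctr',ctr)
u=L/np.linalg.norm(L)
red=max(blob(c,(0,150,80),(6,255,255)),key=cv2.contourArea)
r=onz(c,cv2.minAreaRect(red)[0],.099);print('red',r,[onz(c,p,.099).round(3).tolist() for p in cv2.boxPoints(cv2.minAreaRect(red))])
org=[k for k in blob(c,(7,150,100),(19,255,255))if 210<k[:,0,0].mean()<240]
for k in org: print('stop',cv2.boundingRect(k),onz(c,cv2.minAreaRect(k)[0],.1))
if (r-ctr)@u>0:u=-u     # u = closing direction (+y clamp)
print('u',u, 'yaw',np.arctan2(u[1],u[0]))
h=cv2.cvtColor(c['img'],cv2.COLOR_RGB2HSV); m=cv2.inRange(h,(22,120,100),(34,255,255))
m2=cv2.morphologyEx(m,cv2.MORPH_OPEN,np.ones((9,9)))
for k in cv2.findContours(m2,0,2)[0]:
    b=cv2.minAreaRect(k);Q=np.array([onz(c,p,.109) for p in cv2.boxPoints(b)]);print('yel',b,Q.mean(0),np.linalg.norm(Q-np.roll(Q,1,0),axis=1)[:2])
n=np.array([-u[1],u[0],0])
for nm,p in(('red',r),('pad',Q.mean(0)),('ctr',ctr)): print(nm,'lat',(p-r)@n,'along',(p-r)@u)
# scene cross-check
for nm,rg in(('red',((0,150,80),(6,255,255))),):
    k=max(blob(s,*rg),key=cv2.contourArea);print('scene red',onz(s,cv2.minAreaRect(k)[0],.099))
a=c['img'][200:310,150:350,::-1];cv2.imwrite('pics/crop1.png',cv2.resize(a,None,fx=4,fy=4,interpolation=2))
E
python3 m.py
```

```text
board [[0.524, 0.267, 0.018], [0.7, 0.22, 0.018], [0.572, -0.199, 0.018], [0.402, -0.145, 0.018]] [0.43  0.182 0.439 0.179]
ctr [0.5495028  0.03548351 0.018     ]
red [0.53918383 0.00280912 0.099     ] [[0.528, 0.028, 0.099], [0.563, 0.018, 0.099], [0.55, -0.023, 0.099], [0.516, -0.012, 0.099]]
stop (218, 225, 12, 19) [0.56491481 0.08801492 0.1       ]
u [ 0.29075089  0.95679879 -0.        ] yaw 1.275784786338935
yel ((316.809814453125, 258.8081970214844), (18.094106674194336, 29.832372665405273), 13.240520477294922) [ 0.50137393 -0.12404802  0.109     ] [0.04043734 0.06701213]
red lat 0.0 along 0.0
pad lat -0.0007073581654943186 along -0.13237001222955685
ctr lat -0.00037306562571904614 along 0.034263066848816436
scene red [ 0.53546739 -0.00240607  0.099     ]
```

View pics/crop1.png

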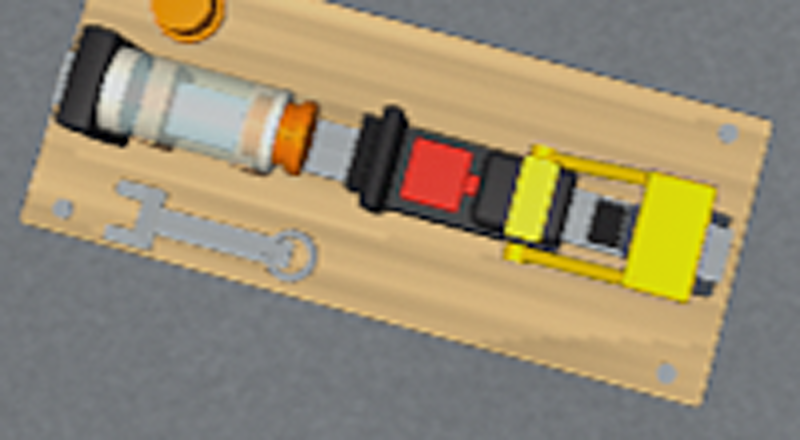

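The crop confirms the layout: tab, housing, trigger bridge and trigger pad all lie on one line. The pad measures 40x67 mm, which matches. I'll close the gripper, go above the pad and make one cautious stroke.

```bash
cat >> h.py <<'E'
from scipy.spatial.transform import Rotation as Ro
U=np.array([.29075,.95680,0]);N=np.array([-U[1],U[0],0])
PAD=np.array([.5014,-.1240,0]); RED=np.array([.5392,.0028,0])+.003*U
def ori(sgn=1):
    y=N*sgn; z=np.array([0,0,-1.]); x=np.cross(y,z)
    return Ro.from_matrix(np.c_[x,y,z]).as_rotvec()
def st(): return ctrl.read_clock(),np.array(ctrl.read_position()),np.array(ctrl.read_wrist_force())
def show(t=''):
    a,p,f=st(); print(t,'t%.2f'%a,'al %.1f lat %.1f z %.1f'%((p-PAD)@U*1e3,(p-PAD)@N*1e3,p[2]*1e3),'F al %.1f lat %.1f z %.1f'%(f@U,f@N,f[2]),flush=True); return p,f
E
python3 - <<'E'
from h import *
p=PAD-.005*U+[0,0,.20]
for s in(1,-1): print(s,ctrl.ik(p,ori(s)))
q={s:ctrl.ik(p,ori(s)) for s in(1,-1)}; q0=np.array(ctrl.read_joints())
s=min((s for s in q if q[s] is not None),key=lambda s:abs(np.array(q[s])-q0).max()); print('use',s)
command_gripper(0.0,30); show()
ctrl.move_ptp(p,ori(s)); show('above')
ctrl.servo_line(p+[0,0,-.085],feed=.12); f0=show('115')[1]
for z in np.arange(.112,.0965,-.003):
    ctrl.servo_line([p[0],p[1],z],feed=.04); P,f=show()
    if f[2]-f0[2]>12: break
snap('scene','s1.png')
E
cd pics; python3 -c "
import cv2;a=cv2.imread('s1.png')[120:300,230:400];cv2.imwrite('s1c.png',cv2.resize(a,None,fx=3.3,fy=3.3,interpolation=2))"
```

```text
1 None
-1 [-4.81722264e-01  3.47883508e-01  1.44433071e+00 -4.44089210e-16
  1.34937843e+00 -1.86712598e-01]
use -1
 t0.97 al 522.6 lat 530.7 z 231.3 F al 0.2 lat -0.0 z -0.2
above t3.62 al -4.4 lat 0.1 z 200.1 F al -0.1 lat -1.0 z -0.2
115 t4.47 al -5.0 lat -0.4 z 115.6 F al 0.7 lat 0.2 z 1.5
 t4.72 al -5.0 lat -0.1 z 112.2 F al 0.1 lat 0.7 z -0.1
 t4.97 al -5.0 lat -0.1 z 109.0 F al -0.1 lat -0.2 z 0.8
 t5.22 al -5.0 lat -0.0 z 105.9 F al 0.0 lat -0.8 z 1.5
 t5.47 al -5.1 lat -0.2 z 103.0 F al -1.1 lat -0.7 z 2.5
 t5.72 al -5.1 lat -0.2 z 100.0 F al -1.5 lat -0.9 z 3.6
 t5.97 al -5.0 lat -0.0 z 96.9 F al -1.4 lat -1.2 z 3.2
```

View pics/s1c.png

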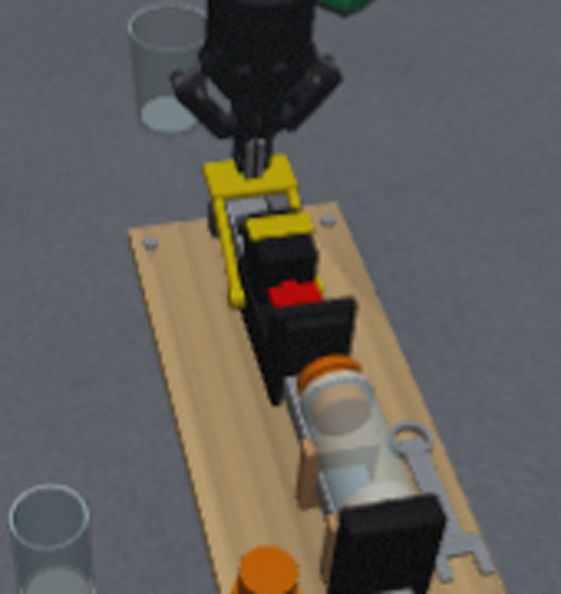

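The fingers rest on the middle of the yellow pad, and the force is at the idle level. I'll finish this stroke and find the bottom gently.

```bash
cat >> h.py <<'E'
def redal():
    c=camera('top'); k=max(blob(c,(0,150,80),(6,255,255)),key=cv2.contourArea)
    # front edge of red blob is most robust; use rect centre
    return (onz(c,cv2.minAreaRect(k)[0],.099)-RED)@U*1e3
def down(al,zs,lim,feed=.06,v=True):
    """step down; lim on z force"""
    for z in zs:
        ctrl.servo_line((PAD+al*U)[:2].tolist()+[z],feed=feed)
        a,p,f=st()
        if f[2]>lim-1: ctrl.sleep(.05); f=.5*(f+st()[2])
        if v: print('z %.1f F %.1f al %.1f'%(p[2]*1e3,f[2],f@U),end=' | ',flush=True)
        if f[2]>lim: break
    print(); return p,f
E
python3 - <<'E'
from h import *
print(redal())
down(-.005,[.093,.089,.086,.083,.081,.0795],9); show(); print('red',redal())
ctrl.servo_line((PAD-.002*U)[:2].tolist()+[.108],feed=.15); show('up'); print('red',redal())
E
```

```text
-1.1130098707733604
z 93.0 F 3.7 al -1.4 | z 89.1 F 3.8 al -2.3 | z 86.2 F 3.6 al -3.5 | z 83.2 F 4.5 al -3.9 | z 81.2 F 5.6 al -4.2 | z 79.6 F 4.7 al -5.3 | 
 t7.58 al -5.1 lat -0.1 z 79.6 F al -5.3 lat -0.9 z 4.7
red 4.7584921800605535
up t7.97 al -1.4 lat 0.2 z 108.0 F al 0.0 lat -0.4 z 1.2
red 4.586138514114182
```

```bash
cat >> h.py <<'E'
def stroke(jaw,lim,zs,back=.004,off=-.005,feed=.08,z0=.107,v=True):
    """jaw: advance so far (m). Follow the pad: drift rearwards with the stroke."""
    b=PAD+(off+jaw)*U; g=lambda z:(b-U*back*(z0-z)/.028)[:2].tolist()+[z]
    ctrl.servo_line(g(z0+.001),feed=.15)
    for z in zs:
        ctrl.servo_line(g(z),feed=feed); a,p,f=st()
        if f[2]>lim-1.5: ctrl.sleep(.05); f=(f+st()[2]+st()[2])/3
        if v: print('z%.1f F%.1f al%.1f'%(p[2]*1e3,f[2],f@U),end=' | ',flush=True)
        if f[2]>lim: break
    r=redal(); print('\n t%.1f red %.1f'%(ctrl.read_clock(),r),flush=True); return p,f,(r+1.1)/1e3
E
python3 - <<'E'
from h import *
j=.0058
for i in range(2):
    p,f,j=stroke(j,8.5,[.1,.093,.087,.083,.0795])
ctrl.servo_line(p+[0,0,.028]); show()
E
```

```text
z99.7 F1.8 al0.3 | z93.0 F1.2 al0.6 | z87.2 F3.0 al2.1 | z83.2 F4.2 al2.4 | z79.7 F4.3 al1.3 | 
 t9.6 red 11.5
z99.2 F2.7 al-0.6 | z92.8 F1.8 al0.4 | z87.1 F3.0 al0.9 | z83.2 F3.5 al2.4 | z79.7 F4.2 al3.0 | 
 t11.2 red 18.4
 t11.56 al 3.5 lat -0.2 z 108.0 F al -0.3 lat 0.1 z 1.1
```

Run:
```python
from h import *
j=.0195
for i in range(2):
    p,f,j=stroke(j,10,[.1,.096,.092,.088,.085,.082,.0795],back=.0025)
    if f[2]>9.5: break
ctrl.servo_line(p+[0,0,.108-p[2]]); show(); print(redal())
c=snap('top');a=c['img'][200:310,150:350,::-1];cv2.imwrite('pics/crop2.png',cv2.resize(a,None,fx=4,fy=4,interpolation=2))
```

```text
z99.6 F2.1 al0.7 | z96.0 F2.8 al-1.1 | z92.1 F4.0 al-1.9 | z88.2 F3.3 al-3.2 | z85.2 F3.2 al-2.1 | z82.1 F4.5 al-2.0 | z79.7 F4.0 al-0.5 | 
 t13.6 red 25.5
z99.3 F2.0 al0.1 | z96.0 F4.7 al-1.6 | z92.3 F7.6 al-3.3 | z88.3 F7.3 al-4.9 | z85.4 F8.1 al-4.2 | z82.4 F8.2 al-2.9 | z80.0 F8.3 al-2.1 | 
 t15.9 red 31.7
 t16.20 al 18.9 lat -0.1 z 108.2 F al -0.7 lat -0.2 z 2.8
31.261029823142454
```

View pics/crop2.png

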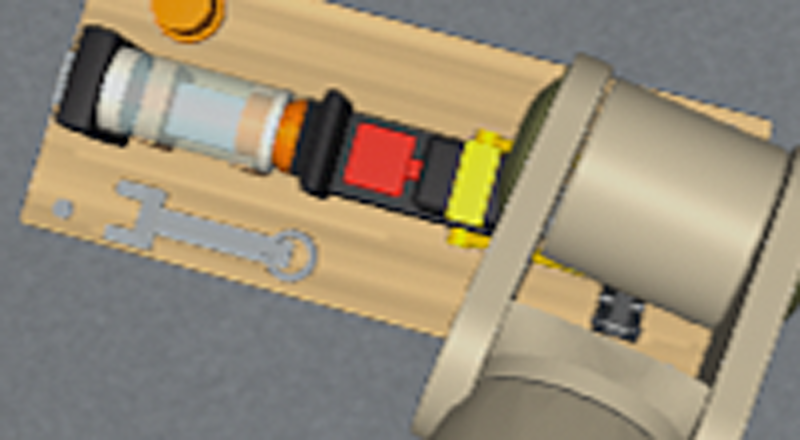

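The pad is on the stopper, which is sliding in at about 8 N. From here I'll use finer steps with a 13.7 N limit.

Run:
```python
from h import *
j=.0324
for i in range(2):
    p,f,j=stroke(j,13.3,[.1,.095,.092,.09,.088,.086,.084,.082,.080],back=.0025)
    if f[2]>13: break
ctrl.servo_line(p+[0,0,.108-p[2]]); show(); print(redal())
```

```text
z100.0 F3.4 al0.6 | z95.5 F4.9 al-1.2 | z92.7 F7.4 al-2.5 | z90.8 F8.4 al-3.6 | z88.8 F7.5 al-4.6 | z86.8 F8.4 al-3.9 | z84.9 F9.1 al-3.5 | z82.9 F8.7 al-3.1 | z81.1 F9.8 al-3.1 | 
 t18.9 red 37.2
z99.5 F4.7 al0.2 | z95.1 F8.7 al-3.3 | z92.4 F11.3 al-5.9 | z90.6 F13.0 al-6.6 | z88.7 F14.5 al-6.5 | 
 t20.6 red 39.6
 t20.88 al 30.2 lat -0.3 z 107.8 F al -0.4 lat 0.1 z 0.8
38.184697751919344
```

Run:
```python
from h import *
p,f,j=stroke(.0393,14.6,[.1,.095,.092,.091,.09,.089,.088,.087,.086,.085],back=.005)
ctrl.sleep(.3); show('hold')
ctrl.servo_line(p+[0,0,.108-p[2]]); show(); print(redal())
ctrl.servo_line(p+[0,0,.17-p[2]])
c=snap('scene');a=c['img'][120:300,230:400,::-1];cv2.imwrite('pics/s3.png',cv2.resize(a,None,fx=3.3,fy=3.3,interpolation=2))
```

```text
z100.1 F5.2 al-0.1 | z95.7 F9.9 al-3.0 | z93.1 F12.6 al-4.5 | z92.3 F13.6 al-3.9 | z91.4 F15.2 al-4.6 | 
 t22.6 red 40.0
hold t22.88 al 30.6 lat -0.6 z 91.4 F al -3.8 lat 2.0 z 14.4
 t23.14 al 30.6 lat -0.9 z 108.5 F al -1.0 lat -0.9 z 1.5
38.586947367582894
```

View pics/s3.png

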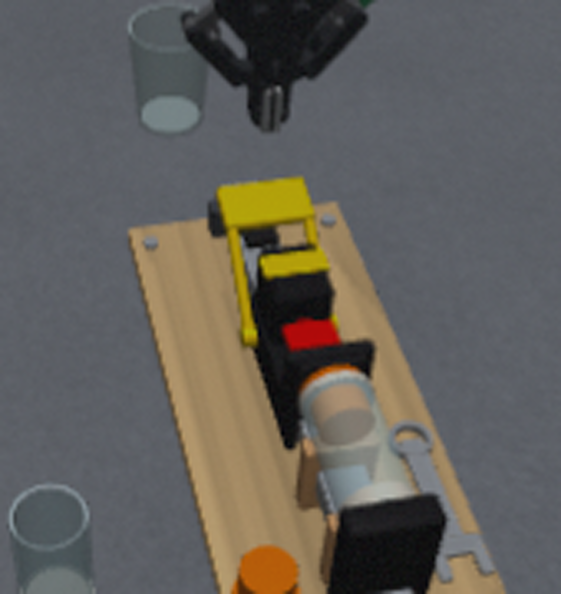

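The stopper head sits on the rim with the pad against it, and the last stroke peaked at about 14.5–15 N on the trigger. Next is the release tab.

```bash
cat >> h.py <<'E'
def tab():
    c=camera('top');h=cv2.cvtColor(c['img'],cv2.COLOR_RGB2HSV); m=cv2.inRange(h,(0,150,80),(6,255,255))
    m=cv2.morphologyEx(m,cv2.MORPH_OPEN,np.ones((7,7)))
    k=max(cv2.findContours(m,0,2)[0],key=cv2.contourArea);b=cv2.minAreaRect(k)
    P=onz(c,b[0],.099); Q=np.array([onz(c,p,.099) for p in cv2.boxPoints(b)])
    return P,((Q-PAD)@U*1e3),b[1]
E
python3 - <<'E'
from h import *
P,q,b=tab(); print('tab al %.1f lat %.1f'%((P-PAD)@U*1e3,(P-PAD)@N*1e3),q.round(1),b)
t=P-.003*U
p,_,_=st()[1],0,0
ctrl.servo_line([t[0],t[1],.17],feed=.15); 
ctrl.servo_line([t[0],t[1],.13],feed=.12); show()
c=snap('scene');a=c['img'][120:300,230:400,::-1];cv2.imwrite('pics/s4.png',cv2.resize(a,None,fx=3.3,fy=3.3,interpolation=2))
E
```

```text
tab al 177.1 lat 0.6 [198.4 165.3 155.9 188.9] (15.0, 15.0)
 t25.45 al 173.8 lat 0.3 z 130.4 F al 1.2 lat -1.2 z 0.5
```

View pics/s4.png

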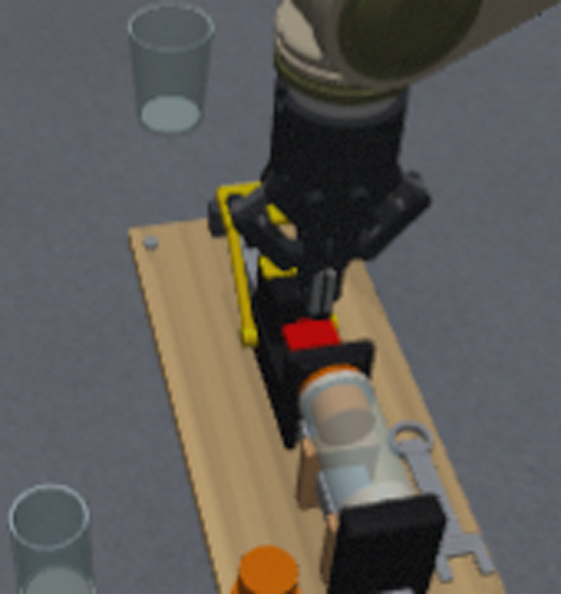

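The fingers hang over the red tab, between the housing and the jaw plate. Now down, in small steps.

Run:
```python
from h import *
p=st()[1]; 
ctrl.servo_line([p[0],p[1],.104],feed=.08); show()
for z in(.1,.097,.095,.093,.091,.089,.088):
    ctrl.servo_line([p[0],p[1],z],feed=.04); P,f=show()
    if f[2]>14: break
print('red',redal())
```

```text
t25.98 al 174.0 lat -0.0 z 104.2 F al -0.3 lat 0.1 z -0.1
 t26.23 al 173.9 lat 0.1 z 100.1 F al 0.0 lat -0.6 z 0.3
 t26.48 al 174.1 lat -0.2 z 97.2 F al 1.5 lat -0.9 z 3.8
 t26.73 al 174.1 lat -0.1 z 95.2 F al 3.5 lat -1.6 z 4.1
 t26.98 al 174.0 lat -0.1 z 93.0 F al 2.4 lat -1.4 z 4.3
 t27.23 al 173.9 lat -0.0 z 90.9 F al 2.6 lat -0.9 z 4.6
 t27.48 al 173.9 lat 0.0 z 88.9 F al 3.3 lat -1.9 z 4.6
 t27.73 al 173.9 lat 0.0 z 88.0 F al 1.8 lat -1.2 z 4.9Traceback (most recent call last):
  File "<stdin>", line 7, in <module>
  File "h.py", line 35, in redal
    c=camera('top'); k=max(blob(c,(0,150,80),(6,255,255)),key=cv2.contourArea)
                       ~~~^^^^^^^^^^^^^^^^^^^^^^^^^^^^^^^^^^^^^^^^^^^^^^^^^^^^
ValueError: max() iterable argument is empty
```

Run:
```python
from h import *
p=st()[1]; p=np.array([p[0],p[1],.088]); d=0;
while d<.062:
    d+=.004 if d<.036 else .002
    ctrl.servo_line(p-d*U,feed=.04); a,q,f=st()
    print('%.0f: al%.1f lat%.1f z%.1f t%.1f'%(d*1e3,f@U,f@N,f[2],a),end=' | ',flush=True)
    if f@U>9 or f[2]>14: break
print(); show()
```

```text
4: al1.0 lat-1.7 z4.9 t28.0 | 8: al1.6 lat-1.0 z5.0 t28.3 | 12: al1.9 lat-0.4 z3.5 t28.5 | 16: al1.6 lat-0.3 z3.7 t28.8 | 20: al1.6 lat0.1 z3.8 t29.0 | 24: al0.7 lat0.7 z3.4 t29.3 | 28: al1.2 lat-0.6 z3.4 t29.5 | 32: al1.2 lat-0.1 z4.0 t29.8 | 36: al2.1 lat-0.3 z3.9 t30.0 | 38: al2.2 lat-0.1 z3.8 t30.3 | 40: al3.0 lat0.4 z3.3 t30.5 | 42: al2.5 lat-0.9 z3.8 t30.8 | 44: al2.5 lat-0.6 z4.6 t31.0 | 46: al1.1 lat-0.8 z4.5 t31.3 | 48: al1.6 lat-0.2 z4.0 t31.5 | 50: al4.2 lat-0.7 z4.7 t31.8 | 52: al4.9 lat0.6 z4.4 t32.0 | 54: al5.2 lat-0.4 z5.2 t32.3 | 56: al5.8 lat-0.2 z5.1 t32.5 | 58: al4.0 lat0.6 z6.0 t32.8 | 60: al3.3 lat0.7 z4.8 t33.0 | 62: al2.9 lat0.5 z5.7 t33.3 | 
 t33.27 al 111.8 lat 0.1 z 88.1 F al 2.9 lat 0.5 z 5.7
```

Run:
```python
from h import *
c=snap('scene');a=c['img'][120:300,230:400,::-1];cv2.imwrite('pics/s5.png',cv2.resize(a,None,fx=3.3,fy=3.3,interpolation=2))
```

```text
(no output)
```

View pics/s5.png

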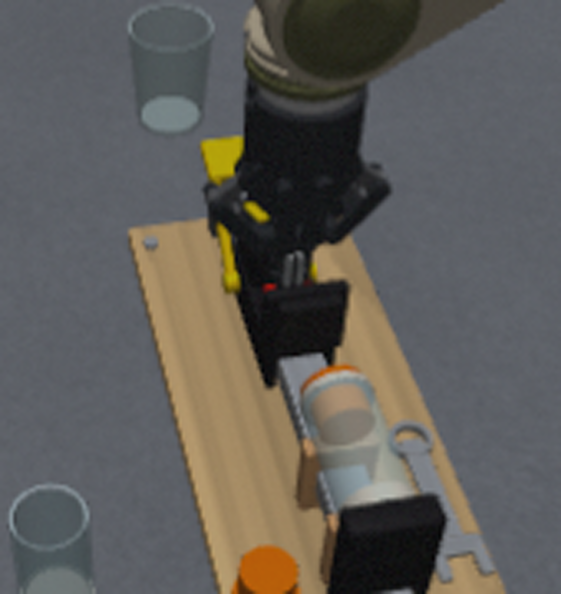

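The jaw is following, already further back than at the start, and the stopper stays home. I'll go on to the end stop.

Run:
```python
from h import *
p=st()[1]; p=np.array([p[0],p[1],.088]); d=0;
while d<.03:
    d+=.001
    ctrl.servo_line(p-d*U,feed=.02); a,q,f=st()
    if f@U>6: ctrl.sleep(.05); f=(f+st()[2])/2
    print('%.0f: al%.1f z%.1f'%(d*1e3,f@U,f[2]),end=' | ',flush=True)
    if f@U>9 or f[2]>14: break
print(); show()
```

```text
1: al3.1 z5.0 | 2: al4.8 z6.1 | 3: al4.3 z5.9 | 4: al3.0 z5.2 | 5: al5.5 z6.9 | 6: al8.0 z5.8 | 7: al10.3 z5.7 | 
 t35.17 al 105.8 lat 0.1 z 88.1 F al 9.8 lat -0.0 z 5.2
```

The end stop is reached: force rises at about 2.5 N/mm. I'll ease off, lift and check.

Run:
```python
from h import *
p=st()[1]; p=np.array([p[0],p[1],.088])+.0015*U
ctrl.servo_line(p,feed=.02); show('ease')
ctrl.servo_line(p+[0,0,.05],feed=.08); show('up')
ctrl.servo_line(p+[0,0,.14],feed=.15)
ctrl.servo_line(p-.1*N+[0,0,.16],feed=.15) if False else None
ctrl.move_ptp([.146,.53,.25],ori(-1)) if ctrl.ik([.146,.53,.25],ori(-1)) is not None else ctrl.movej([1.088,.381,1.297,0,1.464,-.215])
show('away')
P,q,b=tab(); print('tab al %.1f lat %.1f'%((P-PAD)@U*1e3,(P-PAD)@N*1e3),'red',redal())
c=snap('top');a=c['img'][170:310,130:350,::-1];cv2.imwrite('pics/end.png',cv2.resize(a,None,fx=3.6,fy=3.6,interpolation=2))
```

```text
ease t35.45 al 107.5 lat 0.1 z 88.1 F al 4.5 lat 1.0 z 6.6
up t36.23 al 107.1 lat 0.5 z 137.3 F al 0.2 lat -0.3 z -0.2
away t39.37 al 522.5 lat 529.4 z 249.9 F al 0.3 lat 0.1 z 0.3
tab al 120.2 lat 0.4 red -18.184016720400404
```

View pics/end.png

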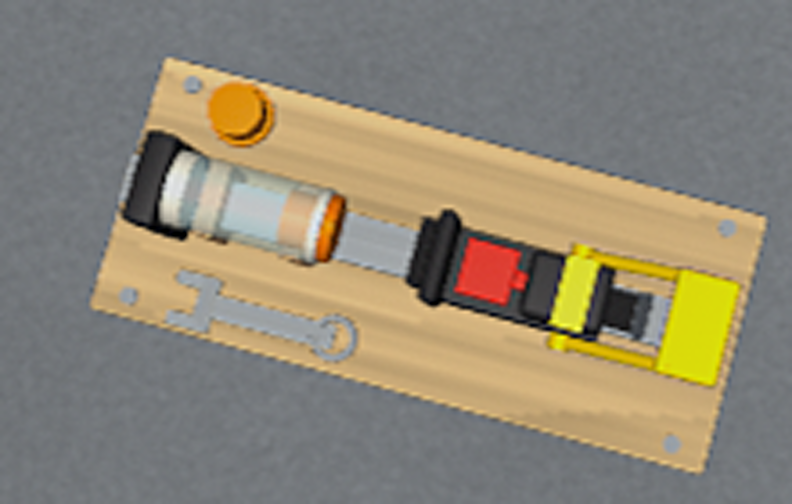

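```bash
python3 -c "
from h import *
order.hand_in(); print(ctrl.read_clock())"
```

```text
the job is handed in; nothing more can be done
the job is handed in; nothing more can be done
```

I pressed the stopper home with eight trigger strokes, then slid the jaw back to its end stop, let go and handed the job in. The last clock reading, just before hand-in, was 39.4 s of the 64 s allowed.

- **Squeeze:** The stopper slid in at about 8–10 N on the trigger. The last two strokes peaked at about 14.5–15 N. Because of where the fingers pressed, I put that at 25–30 N at the jaw. The jaw force itself was not measured.
- **Release:** Pressing the red tab down about 11 mm took about 5 N. The jaw slid back under 1–6 N until the end stop showed, with the force rising about 2.5 N per mm to 10 N. I eased off 1.5 mm before lifting clear.
- **Final check:** The last picture shows the stopper's head on the tube's rim. The red tab is about 57 mm back from its closed position, which fits the jaw's full travel of about 58 mm. The spare stopper and spanner have not moved, and the wrist force reads close to zero. That picture was cropped to the clamp, so the beaker, bottle and next tube are not in it. The arm never went near the beaker or bottle.
- **Disagreement:** Red-tab positions differed by about 2–6 mm between the two cameras and between methods. That is within the slack of the slot and the pad.

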